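# Take the combination padlock off the reagent lockbox and present it open

## Robot

A 7-joint arm with a two-finger parallel gripper is mounted at the origin on a cart in front of the work surface, level with it; the furniture and walls round the work are solid. World frame = base frame: x ahead of the robot, y to its left, z up, the work surface at z = 0. Lengths are in mm, angles in rad, forces in N, time in s.
With the tool pointing down it reaches from about 400 to 875 mm from the base axis. Payload 4.4 kg.
Tool frame: the origin (TCP) lies midway between the tips of the shut fingers; the grasp point (between the pads) lies 19 mm behind it (ctrl.grip_point_offset is the distance from the TCP to the grasp point, in mm); z points along the fingers, y is the line along which they close (so a half turn about z gives the same grasp; the last joint's range is limited). The gripper opens to 85 mm and grips with 20 to 120 N. Pads are 22 mm wide; open, the fingers measure 114 mm over their backs; the gripper's body (76 mm by 85 mm) begins 54 mm behind the grasp point. The pads swing forward as they close: fully open they stand 13 mm farther back than shut.
Start: joints at [1.039, 0.628, 0.038, 1.517, -0.027, 0.996, -0.02], TCP at [291.968, -580.752, 231.313] pointing down, gripper open.
Joint ranges: [-3.06, 3.06], [-0.37, 2.12], [-1.25, 1.32], [0.18, 2.47], [-1.1, 4.24], [0.23, 1.98], [-2.94, 2.94]. Speed limits (rad/s): [2.57, 2.57, 3.14, 3.14, 3.14, 3.14, 3.14].

## Interface

Orientations are given as [roll, pitch, yaw] about the fixed x, y, z axes, in that order (R = Rz(yaw) Ry(pitch) Rx(roll)).
In Python, from cell import ctrl, vision gives the robot as it stands (ctrl), with the cameras (vision).
- The arm moves only by the tool nudge_tcp, called as name(argument=value, ...), one argument or row to a line, values as JSON. Schema: {"type":"object","properties":{"segments":{"type":"object","properties":{"sx":{"type":"array","items":{"type":"number"},"minItems":1,"maxItems":12},"sy":{"type":"array","items":{"type":"number"},"minItems":1,"maxItems":12},"sz":{"type":"array","items":{"type":"number"},"minItems":1,"maxItems":12},"ax":{"type":"array","items":{"type":"number"},"minItems":1,"maxItems":12},"ay":{"type":"array","items":{"type":"number"},"minItems":1,"maxItems":12},"az":{"type":"array","items":{"type":"number"},"minItems":1,"maxItems":12},"aperture":{"type":"array","items":{"type":"number"},"minItems":1,"maxItems":12}},"additionalProperties":false,"required":["sx","sy","sz","ax","ay","az","aperture"]},"only":{"type":"string"},"quiet":{"type":"boolean"},"lines":{"type":"string"}},"required":["segments"],"additionalProperties":false}. segments is an object with one list for each field, all of the same length, 1 to 12, a row being the entries at one place: sx, sy, sz (the shift in shares of the most that a row can go, 1 being 50 mm), ax, ay, az (a rotation vector in parts of the range, where 1.0 means pi rad), aperture (the finger opening in mm); each row shifts and turns the commanded pose from where the row before left it, along the tool's axes as they then stand; what a row does not reach is not made up. A row lasts 1/10 s, in which the tool goes at most 50 mm and 0.15 rad, less where a joint would pass 70% of its speed; a pose out of reach is approached as far as the arm can. The fingers move at their own pace and stop on an object; the grip force is fixed at half the most. Time passes only in rows, so rows that do not move let the fingers close. The tool returns the time, the measured TCP pose, the force, the opening and the grip force at its end. only (a regular expression) keeps the lines of the reply that match it, lines (a string "A,B") keeps lines A to B, and quiet returns only ok. No shift or turn number may pass 1 either way. Input that does not fit is refused with a message, and nothing moves.
- ctrl.read_state(): the state, without advancing time (a new reading comes with each control period).
- vision.get_image(name): name is "scene" or "top" or "wrist"; returns the picture (384x512x3 uint8, blue, green, red); there is no depth.
- vision.calibration(name): a dict with "fx", "fy", "cx", "cy" (pixels), "rvec" (rotation vector, rad) and "tvec" (3), from world to camera coordinates, as OpenCV has them; the wrist camera has in their place "hand_eye" (4x4, takes a point from camera to tool coordinates, whose origin is the TCP and whose axes are the flange's). Camera axes: x right, y down, z forward; pixel columns grow to the right and rows downward; lengths in mm; the calibration is good to about 2 mm. A picture is of the moment at which its call begins: read the wrist's pose just before it. calibration takes no time and is no camera call.
- ctrl.finish_job(): hands the job in; it is judged then, once.
The state is a dict: "clock": time; "qpos": joint angles; "qd": joint speeds; "tau": joint torques, N m; "eef_pos": TCP position; "tool_rot": TCP orientation; "force": force on the tool from outside, world axes, zero at the start; "torque": the same for the moment, N m; "width": finger opening in mm; "gripper_force": force on a finger pad.
Only numpy, scipy, OpenCV 4.12 (cv2) and the standard library are available. Lean on these libraries where they do the work, as an engineer would, in place of code of your own. Each camera call takes 0.05 s, during which the arm holds its last target. There are 200 camera calls.

## Task

Open the combination padlock on the steel lockbox: turn its dial click by click, either way round, until the long white line clicks in at the white index mark on the shackle side, then pull the shackle straight out until its short leg is clear of the lock and of both eyes of the hasp. Lift the open lock off the box and finish holding it still, at least 10 cm above the lid, with the shackle still fully out. Leave the lid shut, do not drop the lock off the box, and leave the other things where they are.

Things in the scene. Friction and masses are not known exactly. Their poses are not given: they have to be found in the camera images.
- lockbox: Grey steel box, 230 (x) x 220 (y) x 80 mm high, fixed to the bench. Origin: centre of its underside; x points from its front to its rear, away from the robot. Its top is flat at 80 mm: a fixed deck over the front 81 mm, then the lid. On the deck two guard cheeks, 16 mm high, stand 2 mm clear of the padlock's left and right sides.
- eyes (a point): centre of the hole in the hasp's two eyes: steel plates back to back on the seam of deck and lid (one on each), 22 mm wide, 25 mm high, 6.5 mm thick together, with a 13 mm hole 14 mm above the top. They stand 1 mm off the lock case's +x face and hold the case back when the shackle is pulled.
- lid (a joint): hinge of the box's lid in rad, 0 shut, grows as it opens; held shut by the padlock's toe through its eye, afterwards by its weight.
- lock: Padlock lying loose on the deck, dial upward: case 62 x 62 x 28 mm, 0.2 to 0.3 kg in all. Origin: centre of the case's underside; x points to the shackle (over the lid, along the box's x axis at the start), z out of the dial. The white index mark is on its top face, at the +x side of the dial.
- dial_grip (a point): point on the dial's axis at gripping height, 40 mm above the lock's underside. The dial's knob is a knurled black round of 31 mm diameter, from 31 to 48 mm above the underside; below it is a thin 46 mm flange with ticks, so fingertips must stay 32 mm or more above the underside.
- dial (a joint): angle of the dial's long white line from the index mark, rad, counter-clockwise from above positive. Turns endlessly, with a notch it settles in by itself every 0.524 rad (30 degrees; a click takes 0.06 N m). 0 or 6.283 is the opening place: within 0.15 rad of it the shackle is free, elsewhere it stops after 2 mm. Starts anywhere from 1.0 to 5.28.
- crown (a point): middle of the shackle's crown bar, 14 mm above the lid. The shackle is a level U of 9 mm round bar: legs at the lock's y = +22 mm (heel, stays in the case) and -22 mm (toe, through the eyes), 35 mm clear between them; crown bar along the lock's y, 90 mm from the lock's centre while shut, with 46 mm free between it and the eyes for a finger.
- shackle (a joint): how far the shackle is drawn out along the lock's +x, in m: 0 shut, 0.030 fully out (stop). With the dial at the opening place it slides with 1 to 2 N and stays where it is left. The toe leaves the case at 0.012 and the last eye at 0.0195. Pulled hard on the stop, the case presses on the eyes: ease back 2 mm before lifting, and grip the round bar firmly (about 100 N).
- cover_glass: small flat carton, 50 x 66 x 16 mm, lying on the rear left part of the lid (origin centre of underside).
- jar_flat: low specimen jar, 63 mm across, 39 mm high, standing left of the box.
- tape: roll of tape lying flat, 66 mm across, 18 mm high, right of the box.
- swabs: white plastic pack, 76 x 105 x 42 mm, right of the box.
- slides: slide box, 125 x 84 x 39 mm, farther to the right.
- rack: black tube rack, 112 x 210 x 47 mm, to the left.

How it is judged:
By the outcome, as a careful person would: the job done as asked, in the order asked, and still so for the second after the job is handed in, while the arm keeps its last pose, push and grip.
It also fails if it takes over 64 s, if anything falls off the work surface, if the arm or the gripper's body presses on something with over 40 N, if the wrist force passes 120 N, or if a joint passes its speed limit or range.

## Working session

There is one attempt and no reset: what is moved stays moved. The work goes in short steps, Python scripts to look and compute and a tool call to move; the robot and the scene stay as the last step left them, time stands still between calls to the robot, and variables do not carry over. Pictures are saved under pics/ and viewed, at most 10 in all, crops included, and the job is handed in when it is done.

```bash
ls; mkdir -p pics
```

Run:
```python
from cell import ctrl, vision
import cv2,numpy as np
s=ctrl.read_state(); print(s)
for n in("scene","top"):
    c=vision.calibration(n); print(n,c)
    cv2.imwrite(f"pics/{n}0.png",vision.get_image(n))
print(vision.calibration("wrist"), ctrl.grip_point_offset)
```

```text
cell.py
pics
{'clock': 0.0, 'qpos': array([ 1.03916816,  0.62933556,  0.03842792,  1.51835916, -0.02699029,
        0.99628535, -0.01998136]), 'qd': array([-6.04156832e-04,  1.31921880e-03, -1.33627829e-03, -7.79628218e-04,
        3.44652793e-04,  3.30490706e-04, -9.89368810e-05]), 'tau': array([ 8.55784292e-04, -5.63401258e+01,  1.22627757e+00, -1.93448031e+01,
        1.09452812e-02,  1.03382368e-02, -1.60488327e-05]), 'eef_pos': array([ 291.710676  , -580.1774446 ,  230.39850071]), 'tool_rot': array([-3.13972300e+00,  2.37502706e-05,  4.65863675e-01]), 'force': array([ 0.66607603,  0.46749777, -0.50100482]), 'torque': array([-0.01744096, -0.0157279 , -0.04254388]), 'gripper_force': 0.0, 'width': 85.52393511186452}
scene {'fx': 450.7812179064787, 'fy': 450.7812179064787, 'cx': 252.59664683733908, 'cy': 181.40944001995723, 'rvec': array([ 2.2291911 , -0.75297632,  0.30451545]), 'tvec': array([-481.58886731,  328.28760748, 1468.92960469])}
top {'fx': 384.54671011729505, 'fy': 384.54671011729505, 'cx': 255.19666663560173, 'cy': 196.59712976936004, 'rvec': array([ 2.11680882, -2.17868538,  0.14837113]), 'tvec': array([  16.22111405,  599.83829062, 1291.36493285])}
{'fx': 289.71291193837243, 'fy': 289.71291193837243, 'cx': 258.64232192276313, 'cy': 190.90369796033602, 'hand_eye': array([[-1.10645678e-04, -9.64746316e-01, -2.63181559e-01,
         6.74076912e+01],
       [ 9.99999983e-01, -6.81665484e-05, -1.70537213e-04,
         1.08987393e+00],
       [ 1.46584970e-04, -2.63181574e-01,  9.64746307e-01,
        -1.42819827e+02],
       [ 0.00000000e+00,  0.00000000e+00,  0.00000000e+00,
         1.00000000e+00]])} 18.700000000000003
```

View pics/top0.png

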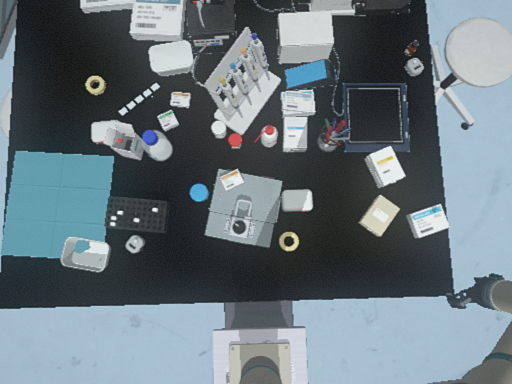

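View pics/scene0.png

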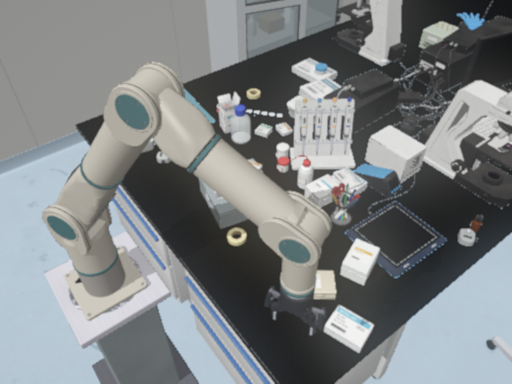

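Create h.py:
```python
from cell import ctrl, vision
import cv2,numpy as np
from scipy.spatial.transform import Rotation as R
def cam(n,s=None):
    c=vision.calibration(n); K=np.array([[c['fx'],0,c['cx']],[0,c['fy'],c['cy']],[0,0,1]])
    if n=='wrist':
        s=s or ctrl.read_state(); H=np.array(c['hand_eye']); Rt=R.from_euler('xyz',s['tool_rot']).as_matrix()
        return K,Rt@H[:3,:3],Rt@H[:3,3]+s['eef_pos']      # cam->world
    Rm=R.from_rotvec(c['rvec']).as_matrix(); return K,Rm.T,-Rm.T@np.array(c['tvec'])
def ray(C,p,z):
    K,Rm,o=C; d=Rm@np.linalg.solve(K,np.array([p[0],p[1],1.])); return (o+d*(z-o[2])/d[2])
def pix(C,X):
    K,Rm,o=C; q=K@(Rm.T@(np.array(X,float)-o)); return q[:2]/q[2]
def to_tool(s,tgt):   # world displacement of TCP in tool axes
    return R.from_euler('xyz',s['tool_rot']).as_matrix().T@(np.array(tgt)-s['eef_pos'])
```

Run:
```python
from h import *
C=cam('top')
for n,p,z in(("dial",(239.5,227),128),("crown",(243,200),94),("c1",(218,170),80),("c2",(282,180),80),("c3",(275,247),80),("c4",(206,236),80)):
    print(n,ray(C,p,z).round(1))
im=cv2.imread('pics/top0.png')[160:255,190:320]
cv2.imwrite('pics/topc.png',cv2.resize(im,None,fx=6,fy=6,interpolation=cv2.INTER_CUBIC))
```

```text
dial [491.   52.1 128. ]
crown [582.5  39.8  94. ]
c1 [689.7 122.8  80. ]
c2 [648.8 -93.4  80. ]
c3 [424.6 -61.7  80. ]
c4 [467.3 166.1  80. ]
```

View pics/topc.png

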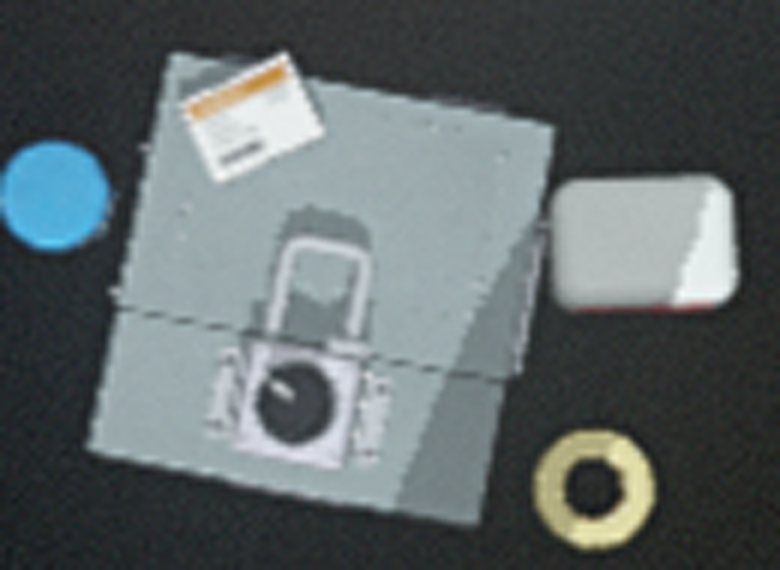

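The crop shows the box turned slightly clockwise. The dial centre is at crop (294,402), with the white line pointing up-left, so about 2 clicks counter-clockwise of the mark. The crown is near (322,245) and the carton sits at the rear left.

Run:
```python
from h import *
C=cam('top'); f=lambda x,y:(190+(x+.5)/6-.5,160+(y+.5)/6-.5)
c={k:ray(C,f(*p),z) for k,p,z in(("fl",(88,450),80),("fr",(478,524),80),("rr",(554,125),80),("rl",(170,52),80),("dial",(294,402),128),("crown",(327,245),96),("tip",(272,380),118))}
for k,v in c.items(): print(k,v.round(1))
d=c["fl"]-c["fr"]; th=np.arctan2(-d[0],d[1]);print("yaw",th, "len",np.linalg.norm(d))
d=c["rr"]-c["fr"];print("yaw2",np.arctan2(d[1],d[0]),np.linalg.norm(d))
d=c["crown"]-c["dial"];print("yaw3",np.arctan2(d[1],d[0]))
s=ctrl.read_state()
Rm=R.from_euler('xyz',[np.pi,0,s['tool_rot'][2]+.93]).as_matrix()
print(Rm.T@(np.array([c["dial"][0],c["dial"][1],250])-s['eef_pos']))
```

```text
fl [472.2 171.8  80. ]
fr [425.4 -42.7  80. ]
rr [647.4 -93.1  80. ]
rl [695.8 123.   80. ]
dial [492.4  55.  128. ]
crown [580.7  36.2  96. ]
tip [505.3  67.  118. ]
yaw -0.21474034801122402 len 219.5788142714497
yaw2 -0.22319268617035004 227.63583028434184
yaw3 -0.2094135222039476
[660.42126366  87.04388303 -19.5206714 ]
```

Careful with the scale: shifts go in shares of 50 mm and turns go in shares of pi rad. That gives: 40 mm is 0.8, 30 mm is 0.6, -0.148 rad / 3.1416 = -0.0471.

nudge_tcp(
  segments={"sx":[0,0,0,0,0,0,0.6,0.8,0.8,0.8,0.8,0.8],"sy":[0,0,0,0,0,0,0.06,0.08,0.08,0.08,0.08,0.08],"sz":[-0.06,-0.06,-0.06,-0.06,-0.06,-0.06,0,0,0,0,0,0],"ax":[0,0,0,0,0,0,0,0,0,0,0,0],"ay":[0,0,0,0,0,0,0,0,0,0,0,0],"az":[-0.0471,-0.0471,-0.0471,-0.0471,-0.0471,-0.0471,0,0,0,0,0,0],"aperture":[85,85,85,85,85,85,85,85,85,85,85,85]},
)

```text
clock: 1.3
eef_pos: [364.0, -359.4, 249.1]
tool_rot: [-3.141, -0.0, 1.354]
force: [0.8, 0.4, 0.3]
width: 84.9
gripper_force: 0.0
```

nudge_tcp(
  segments={"sx":[0.8,0.8,0.8,0.8,0.8,0.8,0.8,0.8,0.8,0.8,0.6,0],"sy":[0.08,0.08,0.08,0.08,0.08,0.08,0.08,0.08,0.08,0.08,0,0],"sz":[0,0,0,0,0,0,0,0,0,0,0,0],"ax":[0,0,0,0,0,0,0,0,0,0,0,0],"ay":[0,0,0,0,0,0,0,0,0,0,0,0],"az":[0,0,0,0,0,0,0,0,0,0,0,0],"aperture":[85,85,85,85,85,85,85,85,85,85,85,85]},
)

```text
clock: 2.5
eef_pos: [496.1, 55.7, 249.3]
tool_rot: [3.142, -0.003, 1.361]
force: [-0.0, -0.2, 0.7]
width: 85.3
gripper_force: 0.0
```

Run:
```python
from h import *
s=ctrl.read_state();im=vision.get_image('wrist');cv2.imwrite('pics/w1.png',im)
print(s['clock'],s['eef_pos'],s['tool_rot'],s['qpos'].round(2)); C=cam('wrist',s)
print(pix(C,[492.4,55,128]),pix(C,[580,36,94]),to_tool(s,[492.4,55,250]))
```

```text
2.5 [496.13462272  55.66074152 249.27690489] [ 3.14151905 -0.00334609  1.36129317] [ 0.07  0.41 -0.33  1.9   0.17  0.86 -0.55]
[253.48291265 186.85456398] [338.98389233 179.22757932] [-1.4205707  -3.51549222 -0.7281113 ]
```

View pics/w1.png

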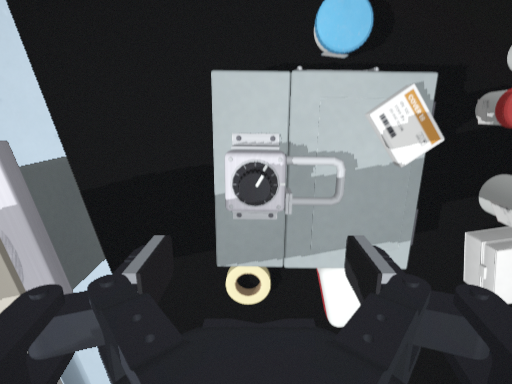

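Wrist view: the dial centre is near (255,184), the white line points up-right at about 60° from the mark (image right), the crown bar is at (341,180), and the carton is at upper right. I'll measure these precisely.

Run:
```python
from h import *
im=cv2.imread('pics/w1.png');s=ctrl.read_state();C=cam('wrist',s)
g=cv2.cvtColor(im,cv2.COLOR_BGR2GRAY)
x0,y0=225,150
sub=g[y0:220,x0:288]
m=(sub<70).astype(np.uint8)
m=cv2.morphologyEx(m,cv2.MORPH_CLOSE,np.ones((5,5),np.uint8))
cs,_=cv2.findContours(m,cv2.RETR_EXTERNAL,cv2.CHAIN_APPROX_NONE)
k=max(cs,key=cv2.contourArea);(cx,cy),r=cv2.minEnclosingCircle(k);e=cv2.fitEllipse(k);print(cx+x0,cy+y0,r,e)
c=(e[0][0]+x0,e[0][1]+y0)
for z in(112,120,128):print(z,ray(C,c,z).round(1))
# white line
mm=np.zeros_like(g);cv2.circle(mm,(int(c[0]),int(c[1])),19,255,-1)
ys,xs=np.where((g>150)&(mm>0));pts=np.c_[xs,ys];n,l,st,ce=cv2.connectedComponentsWithStats(((g>140)&(mm>0)).astype(np.uint8));print(st,ce)
i=1+np.argmax(st[1:,4]);ys,xs=np.where(l==i);W=np.array([ray(C,(a,b),128) for a,b in zip(xs,ys)])
w=np.linalg.eigh(np.cov(W[:,:2].T))[1][:,1];a=np.arctan2(w[1],w[0]);print("line ang rel lock (mod pi)",a+.217, np.array(W.mean(0)))
# crown bar: gap profile along row 180
print(g[180,325:350]); print(g[175,280:300])
for p in((212,71),(438,73),(407,271),(217,267)):print(ray(C,p,80).round(1))
```

```text
255.0104160308838 183.50520706176758 21.719789505004883 ((29.991703033447266, 33.597450256347656), (40.9046630859375, 42.299503326416016), 90.96582794189453)
112 [492.7  50.7 112. ]
120 [493.2  52.6 120. ]
128 [493.7  54.5 128. ]
[[     0      0    512    384 196553]
 [   263    167      3      4      9]
 [   255    175      9     12     46]] [[255.49875097 191.50362498]
 [263.88888889 168.66666667]
 [259.19565217 180.47826087]]
line ang rel lock (mod pi) 1.0499509973069394 [498.22407309  56.58398947 128.        ]
[151 150 149 150 151 151 151 152 153 152 151 115 124 143 158 168 182 180
 174 166 154 152 152 151 151]
[197 196 189 183 177 146 137  95 118 138 146 147 147 147 147 146 145 145
 145 145]
[473.4 165.7  80. ]
[694.8 116.   80. ]
[ 646.7 -101.6   80. ]
[423.9 -48.   80. ]
```

To row units: 40 mm is 0.8, -4 mm is -0.08, 0.006 rad / 3.1416 = 0.0019.

nudge_tcp(
  segments={"sx":[-0.08,0,0,0],"sy":[-0.04,0,0,0],"sz":[0.8,0.8,0,0],"ax":[0,0,0,0],"ay":[0,0,0,0],"az":[0.0019,0,0,0],"aperture":[70,70,70,70]},
)

```text
clock: 2.95
eef_pos: [492.5, 45.8, 169.5]
tool_rot: [-3.14, 0.001, 1.347]
force: [0.6, -0.5, 0.4]
width: 70.5
gripper_force: 0.0
```

Run:
```python
from h import *
s=ctrl.read_state();im=vision.get_image('wrist');cv2.imwrite('pics/w2.png',im);C=cam('wrist',s)
g=cv2.cvtColor(im,cv2.COLOR_BGR2GRAY)
c=pix(C,[492.9,51.5,111]);print("pred",c)
x0,y0=int(c[0])-50,int(c[1])-50;sub=g[max(y0,0):y0+100,x0:x0+100];y0=max(y0,0)
m=cv2.morphologyEx((sub<70).astype(np.uint8),cv2.MORPH_CLOSE,np.ones((7,7),np.uint8))
cs,_=cv2.findContours(m,cv2.RETR_EXTERNAL,cv2.CHAIN_APPROX_NONE)
k=max(cs,key=cv2.contourArea);e=cv2.fitEllipse(k);print(e)
p=(e[0][0]+x0,e[0][1]+y0);print(p,ray(C,p,111).round(1),s['eef_pos'],s['tool_rot'])
```

```text
pred [255.72891454 198.4276297 ]
((50.793365478515625, 45.954078674316406), (57.96780014038086, 59.86066436767578), 95.83366394042969)
(255.79336547851562, 193.9540786743164) [493.7  54.8 111. ] [492.49360605  45.78425277 169.48881268] [-3.14029101e+00  8.54040058e-04  1.34657844e+00]
```

View pics/w2.png

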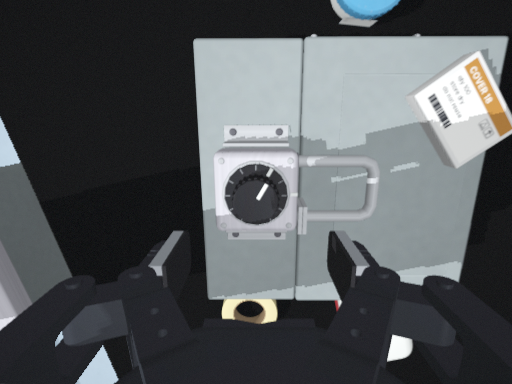

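The dial is at (256,194), the crown bar at (371,180), and the carton is well clear of the fingers. The line is still 2 clicks off. The first reading was taken while the arm was still settling, so I'm checking that it's steady now.

Run:
```python
from h import *
s=ctrl.read_state();im=vision.get_image('wrist');C=cam('wrist',s)
print(s['clock'],s['eef_pos'],s['tool_rot'],s['qd'].round(3))
# features at known heights
old=C
for n,p,z in(("crown",(371.5,185),94),("fl",(194,39),80),("fr",(209,300),80),("caseTL",(216,148),108),("caseTR",(298,149),108),("caseBL",(217,232),108),("caseBR",(299,232),108)):print(n,ray(C,p,z).round(1))
print(to_tool(s,[493.5,54.8,122]))
```

```text
3.0 [493.58879439  46.23324967 170.4700456 ] [ 3.14021334e+00 -2.96891802e-04  1.34682494e+00] [-0.002 -0.023 -0.008 -0.015  0.    -0.005 -0.004]
crown [583.4  37.3  94. ]
fl [475.1 171.1  80. ]
fr [427.2 -43.7  80. ]
caseTL [474.9  93.3 108. ]
caseTR [531.2  79.7 108. ]
caseBL [459.   31.3 108. ]
caseBR [520.1  17.4 108. ]
[ 8.31866704 -2.05613931 48.46972752]
```

To row units: 15 mm is 0.3, 10 mm is 0.2.

nudge_tcp(
  segments={"sx":[0.18,0,0,0,0,0,0,0,0],"sy":[-0.01,0,0,0,0,0,0,0,0],"sz":[0.2,0.3,0.3,0.3,0,0,0,0,0],"ax":[0,0,0,0,0,0,0,0,0],"ay":[0,0,0,0,0,0,0,0,0],"az":[0,0,0,0,0,0,0,0,0],"aperture":[55,50,50,50,50,25,25,25,25]},
)

```text
clock: 3.95
eef_pos: [493.6, 56.4, 115.5]
tool_rot: [-3.141, -0.0, 1.348]
force: [-5.2, 2.0, 6.7]
width: 28.6
gripper_force: 58.9
```

To row units: 0.14 rad / 3.1416 = 0.0446.

nudge_tcp(
  segments={"sx":[0,0,0,0,0,0,0,0,0,0],"sy":[0,0,0,0,0,0,0,0,0,0],"sz":[0,0,0,0,0,0,0,0,0,0],"ax":[0,0,0,0,0,0,0,0,0,0],"ay":[0,0,0,0,0,0,0,0,0,0],"az":[0.0414,0.0414,0.0414,0.0414,0.0414,0.0414,0.0414,0.0446,0,0],"aperture":[20,20,20,20,20,20,20,20,20,20]},
)

```text
clock: 4.95
eef_pos: [495.5, 55.5, 115.5]
tool_rot: [3.141, -0.003, 0.301]
force: [-1.0, -1.2, 6.6]
width: 28.3
gripper_force: 59.6
```

nudge_tcp(
  segments={"sx":[0,0,0,0,0,0,0,0,0,0,0,0],"sy":[0,0,0,0,0,0,0,0,0,0,0,0],"sz":[0,0,0,-0.6,-0.7,0,0,0,0,0,0,0],"ax":[0,0,0,0,0,0,0,0,0,0,0,0],"ay":[0,0,0,0,0,0,0,0,0,0,0,0],"az":[0,0,0,0,0,-0.0414,-0.0414,-0.0414,-0.0414,-0.0414,-0.0414,-0.0414],"aperture":[50,50,50,50,50,50,50,50,50,50,50,50]},
)

```text
clock: 6.15
eef_pos: [494.2, 55.7, 179.3]
tool_rot: [-3.142, -0.0, 1.214]
force: [-0.1, -0.1, 0.8]
width: 49.8
gripper_force: 0.0
```

nudge_tcp(
  segments={"sx":[-0.2,0,0],"sy":[0,0,0],"sz":[-0.2,0,0],"ax":[0,0,0],"ay":[0,0,0],"az":[-0.0446,0,0],"aperture":[50,45,45]},
)

```text
clock: 6.45
eef_pos: [490.9, 46.2, 189.3]
tool_rot: [3.141, -0.0, 1.344]
force: [1.1, -0.8, 0.0]
width: 45.4
gripper_force: 0.0
```

Run:
```python
from h import *
s=ctrl.read_state();im=vision.get_image('wrist');C=cam('wrist',s)
print(s['eef_pos'],s['tool_rot'],s['force'])
cv2.imwrite('pics/w3.png',im)
```

```text
[490.90714127  46.19621818 189.27163357] [ 3.14124007e+00 -4.97088082e-04  1.34414354e+00] [ 1.11056312 -0.7820276   0.01520485]
```

View pics/w3.png

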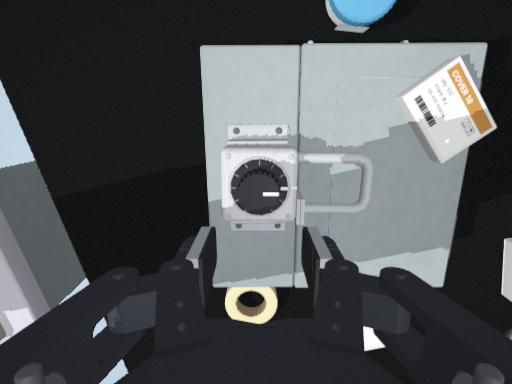

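The line now points straight at the index mark: the line runs from (263,194) to (279,194) and the mark is at (289,188). Next is the crown bar, at about (366,183).

Run:
```python
from h import *
s=ctrl.read_state();C=cam('wrist',s);g=cv2.cvtColor(cv2.imread('pics/w3.png'),cv2.COLOR_BGR2GRAY)
for r in(175,183,192):print(r,g[r,352:380])
print(g[145:222,335])
for p in((366.5,183),):
  X=ray(C,p,94);print(X)
```

```text
175 [151 152 152 153 152 152 151 153 152 122 111 125 138 151 162 170 178 184
 178 174 164 154 152 150 151 151 153 152]
183 [152 153 151 152 151 152 151 151 132 112 123 136 149 160 168 177 185 179
 174 165 154 150 150 150 150 150 151 151]
192 [153 153 153 152 153 152 152 135 111 122 137 148 161 168 178 185 179 174
 164 153 152 151 151 151 150 151 152 151]
[194 170 150 149 150 150 149 148 165 189 207 218 223 228 228 221 211 194
 187 191 193 193 193 193 194 193 193 192 171 150 150 150 150 150 151 150
 150 151 150 150 150 151 151 153 153 153 153 154 153 152 153 152 153 152
 152 151 151 152 141 142 154 167 177 180 183 182 174 162 149 149 152 152
 152 152 152 153 153]
[582.84546076  33.81993725  94.        ]
```

To row units: 46 mm is 0.92, 30 mm is 0.6, -0.01 rad / 3.1416 = -0.0032.

nudge_tcp(
  segments={"sx":[0.1,0.1,0,0,0,0,0,0,0],"sy":[0.92,0.92,0,0,0,0,0,0,0],"sz":[0,0,0.6,0.6,0,0.5,0.3,0,0],"ax":[0,0,0,0,0,0,0,0,0],"ay":[0,0,0,0,0,0,0,0,0],"az":[0,0,0,0,-0.0032,0,0,0,0],"aperture":[42,42,42,42,42,42,42,42,42]},
)

```text
clock: 7.4
eef_pos: [583.2, 36.2, 90.4]
tool_rot: [3.141, -0.0, 1.358]
force: [-0.2, 0.4, 0.5]
width: 42.3
gripper_force: 0.0
```

To row units: 6.5 mm is 0.13.

nudge_tcp(
  segments={"sx":[0,0,0,0,0,0,0],"sy":[0,0,0,0,0,0,0],"sz":[0.13,0,0,0,0,0,0],"ax":[0,0,0,0,0,0,0],"ay":[0,0,0,0,0,0,0],"az":[0,0,0,0,0,0,0],"aperture":[42,42,4,4,4,4,4]},
)

```text
clock: 8.1
eef_pos: [582.8, 35.9, 83.1]
tool_rot: [3.141, -0.0, 1.358]
force: [-0.0, 1.1, 2.2]
width: 6.1
gripper_force: 58.3
```

To row units: 4 mm is 0.08.

nudge_tcp(
  segments={"sx":[0,0,0,0,0,0],"sy":[0.08,0.08,0.08,0.08,0.08,0],"sz":[0,0,0,0,0,0],"ax":[0,0,0,0,0,0],"ay":[0,0,0,0,0,0],"az":[0,0,0,0,0,0],"aperture":[0,0,0,0,0,0]},
)

```text
clock: 8.7
eef_pos: [603.4, 31.2, 82.8]
tool_rot: [3.14, -0.0, 1.357]
force: [1.5, 0.3, 1.9]
width: 7.0
gripper_force: 58.3
```

nudge_tcp(
  segments={"sx":[0,0,0,0,0,0],"sy":[0.06,0.06,0.06,0.02,0.02,0],"sz":[0,0,0,0,0,0],"ax":[0,0,0,0,0,0],"ay":[0,0,0,0,0,0],"az":[0,0,0,0,0,0],"aperture":[0,0,0,0,0,0]},
)

```text
clock: 9.3
eef_pos: [610.4, 29.3, 82.1]
tool_rot: [-3.136, 0.001, 1.358]
force: [-5.8, 1.7, 2.1]
width: 6.4
gripper_force: 58.6
```

To row units: 1.5 mm is 0.03.

nudge_tcp(
  segments={"sx":[0,0,0,0],"sy":[0.03,0.03,0,0],"sz":[0,0,0,0],"ax":[0,0,0,0],"ay":[0,0,0,0],"az":[0,0,0,0],"aperture":[0,0,0,0]},
)

```text
clock: 9.7
eef_pos: [610.4, 29.0, 81.3]
tool_rot: [-3.131, 0.003, 1.358]
force: [-10.4, 2.7, 2.8]
width: 6.5
gripper_force: 58.8
```

Run:
```python
from h import *
s=ctrl.read_state();im=vision.get_image('wrist');cv2.imwrite('pics/w4.png',im);print(s['eef_pos'],s['force'])
```

```text
[610.39895577  28.97048424  81.34306562] [-10.41483022   2.66512656   2.826462  ]
```

View pics/w4.png

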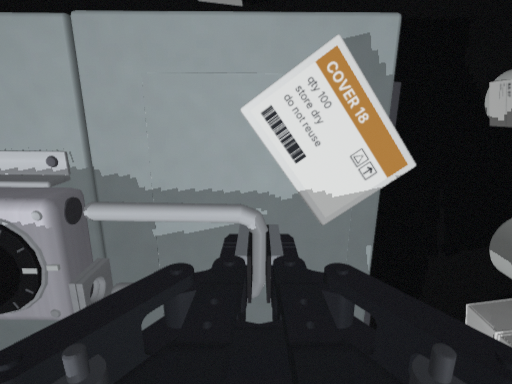

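The shackle is at its stop: force is rising with no more travel, and the toe is clear of the eye, with its end near (120,287). I'll ease back, then lift a little.

To row units: -2 mm is -0.04.

nudge_tcp(
  segments={"sx":[0,0,0,0,0],"sy":[-0.04,-0.04,-0.04,0,0],"sz":[0,0,0,0,0],"ax":[0,0,0,0,0],"ay":[0,0,0,0,0],"az":[0,0,0,0,0],"aperture":[0,0,0,0,0]},
)

```text
clock: 10.25
eef_pos: [610.4, 29.8, 82.9]
tool_rot: [3.141, -0.0, 1.358]
force: [-1.4, 1.4, -0.0]
width: 6.7
gripper_force: 58.3
```

nudge_tcp(
  segments={"sx":[0,0,0,0,0,0,0],"sy":[0,0,0,0,0,0,0],"sz":[-0.06,-0.06,-0.08,-0.1,-0.1,0,0],"ax":[0,0,0,0,0,0,0],"ay":[0,0,0,0,0,0,0],"az":[0,0,0,0,0,0,0],"aperture":[0,0,0,0,0,0,0]},
)

```text
clock: 10.95
eef_pos: [608.4, 29.7, 102.6]
tool_rot: [-3.139, 0.001, 1.358]
force: [-4.9, 1.1, -5.2]
width: 6.9
gripper_force: 58.4
```

To row units: -2 mm is -0.04, -1 mm is -0.02.

nudge_tcp(
  segments={"sx":[0,0,0,0],"sy":[-0.04,-0.02,0,0],"sz":[0,-0.04,0,0],"ax":[0,0,0,0],"ay":[0,0,0,0],"az":[0,0,0,0],"aperture":[0,0,0,0]},
)

```text
clock: 11.35
eef_pos: [608.4, 30.3, 105.5]
tool_rot: [3.139, -0.001, 1.358]
force: [0.9, 0.5, -2.8]
width: 6.5
gripper_force: 58.6
```

Run:
```python
from h import *
s=ctrl.read_state();print(s['force'],s['torque'])
a=vision.get_image('wrist')
t=vision.get_image('top')[185:245,200:270];t=cv2.resize(t,(448,384),interpolation=cv2.INTER_CUBIC)
cv2.imwrite('pics/w5.png',cv2.resize(np.hstack([a,t]),(800,320)))
```

```text
[ 0.92822921  0.51560729 -2.75562849] [-0.03426886 -0.31876434 -0.02442875]
```

View pics/w5.png

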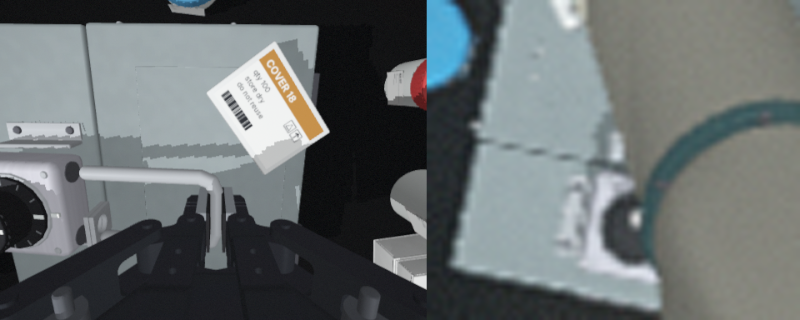

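The lock is off the deck: its whole weight (2.8 N) is on the gripper, the case is roughly level and clear of the eye. Lifting gently.

To row units: -15 mm is -0.3, -14 mm is -0.28.

nudge_tcp(
  segments={"sx":[0,0,0,0,0,0,0,0,0,0,0,0],"sy":[0,0,0,0,0,0,0,0,0,0,0,0],"sz":[-0.08,-0.16,-0.2,-0.24,-0.28,-0.3,-0.3,-0.3,-0.3,-0.3,-0.3,-0.2],"ax":[0,0,0,0,0,0,0,0,0,0,0,0],"ay":[0,0,0,0,0,0,0,0,0,0,0,0],"az":[0,0,0,0,0,0,0,0,0,0,0,0],"aperture":[0,0,0,0,0,0,0,0,0,0,0,0]},
)

```text
clock: 12.65
eef_pos: [607.6, 30.5, 255.1]
tool_rot: [3.139, -0.001, 1.358]
force: [0.1, -0.6, -3.1]
width: 6.6
gripper_force: 58.6
```

nudge_tcp(
  segments={"sx":[0,0,0,0,0,0,0,0,0],"sy":[0,0,0,0,0,0,0,0,0],"sz":[-0.1,0,0,0,0,0,0,0,0],"ax":[0,0,0,0,0,0,0,0,0],"ay":[0,0,0,0,0,0,0,0,0],"az":[0,0,0,0,0,0,0,0,0],"aperture":[0,0,0,0,0,0,0,0,0]},
)

```text
clock: 13.55
eef_pos: [607.1, 30.4, 257.8]
tool_rot: [-3.142, 0.0, 1.358]
force: [-0.3, -0.6, -2.8]
width: 6.5
gripper_force: 58.6
```

Run:
```python
from h import *
s=ctrl.read_state();print(s['force'],s['torque'])
a=vision.get_image('wrist')
t=vision.get_image('scene')[110:260,170:345];t=cv2.resize(t,(448,384),interpolation=cv2.INTER_CUBIC)
cv2.imwrite('pics/w6.png',cv2.resize(np.hstack([a,t]),(800,320)))
```

```text
[-0.32170942 -0.63595694 -2.77184802] [-0.0532266  -0.33611329 -0.0007078 ]
```

View pics/w6.png

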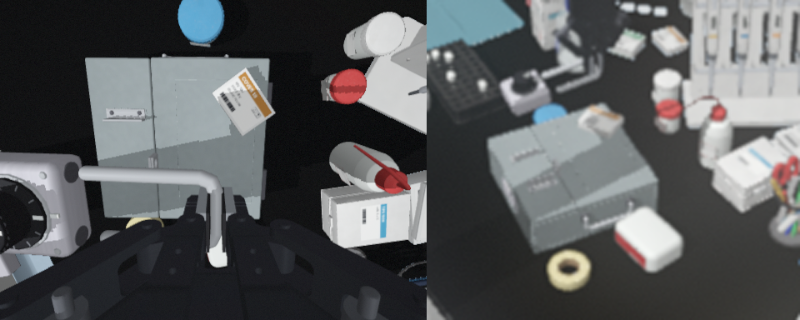

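The lock is held level and open, and the leg length in the image is the same as at the stop. The lid is shut and nothing else has moved. Handing in.

```bash
python3 -c "
from cell import ctrl, vision
print(ctrl.finish_job())"
```

```text
the job is handed in; nothing more can be done
None
```

I opened the padlock (dial turned two clicks to the mark), pulled the shackle out to its stop and handed the job in at about 13.6 s, with the gripper holding the open lock still and level about 17 cm above the shut lid; in the last pictures nothing else had moved.

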